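# Clear the backing plate and hold the ornament over its seat

## Task

Wipe all the loose terracotta chips off the wooden backing plate onto the bench with the scraper block, not with the fingers, and set the scraper down on the mat or bench, clear of the plate. Then pick up the brass ornament, carry it over the tool rack without touching the rack, and hold it level about 1 cm above the grey seat patch on the plate, centred on it and turned to match its outline; it must never touch the plate. Finish while still holding it there, motionless, and leave the jar, mug and spool alone.

Things in the scene. Friction and masses are not known exactly. Their poses are not given: they have to be found in the camera images.
- plate: pale wooden backing plate, fixed to the bench, 180 (x) x 130 (y) x 30 mm high, smooth flat top; origin at the centre of its underside; it may stand left or right of the rack. The chips lie on its top.
- seat (a point): the seat: centre of the plate's top face, 30 mm above the bench, axes as the plate's (x along the seat's length). Shown by a grey painted patch level with the top, 112 mm long (x) x 68 mm wide with round ends, the ornament's outline with a 4 mm margin all round.
- rack: dark wooden tool rack fixed to the bench, running away from the robot between the plate and the mat: 360 (x) x 40 (y) mm, block 70 mm high, with tool ends standing up to 95 mm above the bench; origin at the centre of its underside
- mat: cork mat fixed to the bench on the other side of the rack from the plate, 290 (x) x 170 (y) x 4 mm; the scraper stands on its end nearer the robot and the ornament on its farther end; origin at the centre of its underside
- scraper: loose scraper block standing upright, 180 g: black rubber foot 30 (x) x 110 (y) x 18 mm high, carrying a pale wooden grip 22 (x) x 80 (y) mm that rises from 18 to 68 mm above the underside; origin at the centre of its underside, z up. Pinch the grip across its 22 mm (along x), push along x.
- ornament: loose brass ornament, about 300 g: oblong plate with round ends, 104 mm long (x) x 60 mm wide (y) x 8 mm thick, with a central ridge 60 (x) x 22 (y) mm rising from 8 to 46 mm above the underside; the same either way round. Origin at the centre of its underside, z up. Pinch the ridge across its 22 mm (along y).
- chip0: loose terracotta chip, 24 x 18 x 10 mm, 12 g, lying on the plate's top, within 65 mm of its centre along the plate's x and 40 mm along its y; origin at the centre of its underside
- chip1: loose terracotta chip, 20 x 20 x 11 mm, 12 g, lying on the plate's top, within 65 mm of its centre along the plate's x and 40 mm along its y; origin at the centre of its underside
- chip2: loose terracotta chip, 26 x 16 x 10 mm, 12 g, lying on the plate's top, within 65 mm of its centre along the plate's x and 40 mm along its y; origin at the centre of its underside
- chip3: loose terracotta chip, 22 x 18 x 12 mm, 12 g, lying on the plate's top, within 65 mm of its centre along the plate's x and 40 mm along its y; origin at the centre of its underside
- jar: bystander: closed glass jar, 60 mm across, 85 mm high, standing at the outer left or right of the work; origin at the centre of its underside
- mug: bystander: white mug, 76 mm across, 85 mm high, standing at the outer left or right of the work; origin at the centre of its underside
- spool: bystander: empty wooden spool standing on end beyond the far end of the rack, 52 mm across, 60 mm high; origin at the centre of its underside
Things that resemble listed ones, but are neither listed nor needed, are in the scene too. Of the things like the ornament, leave any that is green or turquoise; of the rest the smaller one is meant.

How it is judged:
By the outcome, as a careful person would: the job done as asked, in the order asked, and still so for the second after the job is handed in, while the arm keeps its last pose, push and grip.
It also fails if it takes over 67 s, if anything falls off the work surface, if the arm or the gripper's body presses on something with over 40 N, if the wrist force passes 120 N, or if a joint passes its speed limit or range.

## Robot

A 6-joint arm with a two-finger parallel gripper is mounted at the origin on the work surface. World frame = base frame: x ahead of the robot, y to its left, z up, the work surface at z = 0. Lengths are in m, angles in rad, forces in N, time in s.
With the tool pointing down it reaches from about 0.25 to 0.725 m from the base axis. Payload 4 kg.
Tool frame: the origin (TCP) lies midway between the tips of the shut fingers; the grasp point (between the pads) lies 19 mm behind it (bot.grip_point_offset is the distance from the TCP to the grasp point, in m); z points along the fingers, y is the line along which they close (so a half turn about z gives the same grasp; the last joint's range is limited). The gripper opens to 85 mm and grips with 20 to 120 N. Pads are 22 mm wide; open, the fingers measure 114 mm over their backs; the gripper's body (76 mm by 85 mm) begins 54 mm behind the grasp point. The pads swing forward as they close: fully open they stand 13 mm farther back than shut.
Start: joints at [-1.23, 0.241, 0.005, 1.335, 0, 1.571], TCP at [0.167, -0.471, 0.231] pointing down, gripper open.
Joint ranges: [-2.72, 2.72], [-1.05, 1.87], [-1.09, 1.28], [-1.99, 2.15], [-1.42, 1.44], [-3.14, 3.14]. Speed limits (rad/s): [2.79, 2.79, 3.14, 3.14, 3.14, 3.14].

## Interface

Orientations are given as a unit quaternion [x, y, z, w].
In Python, from workcell import bot gives the robot as it stands.
- The arm moves only by the tool step_arm, never from a script. Its argument "targets" is text: rows parted by semicolons, each of 7 numbers parted by spaces: the opening, from -1 (shut) to 1 (fully open), so that 0 is half open, then the shift along the world's x, y, z normalised to -1 to 1, where 1 is 0.5 m, then the turn, a rotation vector about the world's x, y, z normalised to -1 to 1, where 1 is pi/4 rad. In form: gripper x y z wx wy wz; .... A call has 1 to 10 rows; each row is the pose to reach, as a shift and turn from the pose commanded when the call began; what a row does not reach only later rows make up. A row lasts 1/12 s, in which the tool goes at most 41.7 mm and 7.16 degrees, less where a joint would pass 70% of its speed; a pose out of reach is approached as far as the arm can. A call with a number of a shift or a turn outside -1 to 1 is refused whole. A call with a gripper value outside its range is refused whole. The fingers move at their own pace and stop on an object; the grip force is fixed at half the most. Time passes only in rows, so rows that repeat a pose let the fingers close. It gives the time, the measured TCP pose, the force, the opening and the grip force at its end, in the units of the state.
- bot.get_obs(): the state, without advancing time (a new reading comes with each control period).
- bot.camera(name): name is "side" or "top"; returns the picture (400x640x3 uint8, red, green, blue); there is no depth.
- bot.camera_info(name): a dict with "vertical_fov" (degrees; the focal length in pixels is half the picture's height over the tangent of half this angle, whatever the lens; pixels are square), "cx", "cy" (the principal point, pixels), "pose" (4x4, takes a point from camera to world coordinates). Camera axes: x right, y up, looking along -z (the intrinsics and any distortion apply to the point x, -y, -z); pixel columns grow to the right and rows downward; lengths in m; the calibration is good to about 2 mm. A picture is of the moment at which its call begins. camera_info takes no time and is no camera call.
- bot.job_done(): hands the job in; it is judged then, once.
The state is a dict: "clock": time; "joint_pos": joint angles; "joint_vel": joint speeds; "tau": joint torques, N m; "eef_pos": TCP position; "tool_rot": TCP orientation; "ft_force": force on the tool from outside, world axes, zero at the start; "ft_torque": the same for the moment, N m; "grip_width": finger opening in m; "grasp_force": force on a finger pad.
Only numpy, scipy, OpenCV 4.12 (cv2) and the standard library are available. Lean on these libraries where they do the work, as an engineer would, in place of code of your own. Each camera call takes 0.05 s, during which the arm holds its last target. There are 200 camera calls.

## Working session

There is one attempt and no reset: what is moved stays moved. The work goes in short steps, Python scripts to look and compute and a tool call to move; the robot and the scene stay as the last step left them, time stands still between calls to the robot, and variables do not carry over. Pictures are saved under pics/ and viewed, at most 10 in all, crops included, and the job is handed in when it is done.

Besides the shell and the picture viewer there is one more tool, called after "Emit:" in YAML: its name, and indented under it one key for each argument. step_arm: Moves the arm, as the interface text tells. Scaled input: -1 to 1 covers 0.5 m each way for a shift and pi/4 rad each way for a turn. Its arguments: {"type":"object","properties":{"targets":{"type":"string"}},"required":["targets"]}

```bash
mkdir -p pics; ls
python3 - <<'E'
from workcell import bot
import cv2
for n in("top","side"):
    im=bot.camera(n); cv2.imwrite(f"pics/{n}0.png",im[:,:,::-1])
    i=bot.camera_info(n); print(n,i)
o=bot.get_obs(); print(o)
E
```

```text
pics
top {'vertical_fov': 46.37730569112376, 'cx': 317.8596666883795, 'cy': 210.43635662502714, 'pose': array([[ 0.00566159,  0.99274594, -0.12009761,  0.46052882],
       [-0.99990687,  0.00412876, -0.01300819, -0.00579234],
       [-0.01241797,  0.12016007,  0.99267686,  1.21615379],
       [ 0.        ,  0.        ,  0.        ,  1.        ]])}
side {'vertical_fov': 51.86292633807016, 'cx': 317.95915814471516, 'cy': 199.90536679583826, 'pose': array([[ 9.12914006e-01,  2.83025420e-01, -2.94082691e-01,
         2.69386168e-01],
       [-4.08151641e-01,  6.32151061e-01, -6.58632882e-01,
        -6.89452358e-01],
       [-5.05163253e-04,  7.21305516e-01,  6.92616847e-01,
         7.57524199e-01],
       [ 0.00000000e+00,  0.00000000e+00,  0.00000000e+00,
         1.00000000e+00]])}
{'clock': 0.1, 'joint_pos': array([-1.23002980e+00,  2.41327781e-01,  3.89605660e-03,  1.33520726e+00,
        1.75447395e-06,  1.57078546e+00]), 'joint_vel': array([-0.00086474, -0.00183937,  0.00196716,  0.00171944,  0.00157083,
        0.00121296]), 'tau': array([ 1.05760279e-03, -3.73138618e+01,  2.53009701e+01,  1.08376236e-02,
       -1.07487719e-05,  9.47466276e-06]), 'eef_pos': array([ 0.16692136, -0.47073043,  0.23052107]), 'tool_rot': array([ 9.85518514e-01,  1.69565355e-01, -1.55351282e-04, -9.08138405e-04]), 'ft_force': array([-0.09032799,  1.0078328 , -0.06436236]), 'ft_torque': array([ 0.03344959,  0.00587062, -0.04796247]), 'grasp_force': 0.0, 'grip_width': 0.08527916717486993}
```

View pics/top0.png

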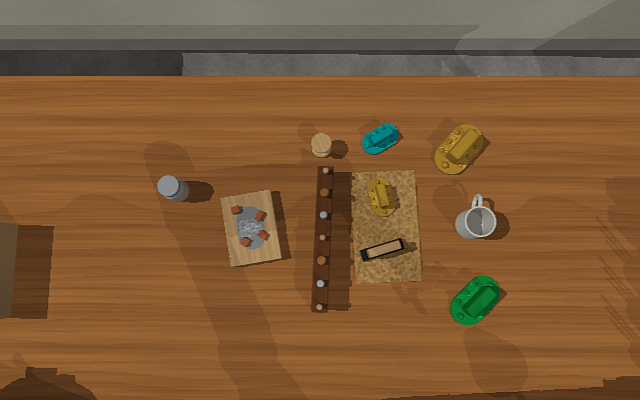

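View pics/side0.png

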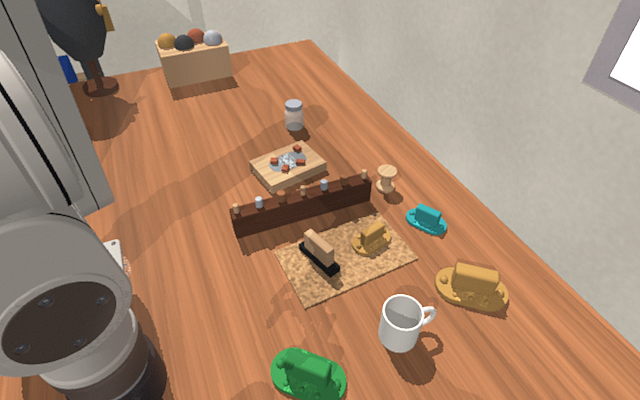

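The top view shows the plate at about (252,228) with four chips at (237,210), (260,216), (263,236) and (246,242). The rack is at column 322, the scraper at (382,249) and the small brass ornament at (382,197). In the side view the plate is at (288,165), the scraper at (320,252) and the ornament at (371,238).

```bash
cat > h.py <<'E'
import numpy as np, cv2
from workcell import bot
def ray(n,uv,z):
    i=bot.camera_info(n); f=200/np.tan(np.radians(i["vertical_fov"]/2)); P=i["pose"]
    uv=np.atleast_2d(uv).astype(float)
    d=np.c_[(uv[:,0]-i["cx"])/f,-(uv[:,1]-i["cy"])/f,-np.ones(len(uv))]@P[:3,:3].T
    o=P[:3,3]; return (o+d*((z-o[2])/d[:,2])[:,None])[:,:2]
def mask(im,lo,hi,box):
    h=cv2.cvtColor(im,cv2.COLOR_RGB2HSV); m=cv2.inRange(h,lo,hi); k=np.zeros_like(m)
    x0,y0,x1,y1=box; k[y0:y1,x0:x1]=m[y0:y1,x0:x1]; return k
def rect(n,m,z):
    "largest blob's hull cast on plane z -> min-area rect: centre, size, angle of long side (deg)"
    c=max(cv2.findContours(m,cv2.RETR_EXTERNAL,cv2.CHAIN_APPROX_NONE)[0],key=cv2.contourArea)
    p=ray(n,c[:,0],z); (x,y),(a,b),_=r=cv2.minAreaRect((p*1000).astype(np.float32))
    q=cv2.boxPoints(r); e=max(q[1]-q[0],q[2]-q[1],key=np.linalg.norm)
    return np.round([x,y,max(a,b),min(a,b),(np.degrees(np.arctan2(e[1],e[0]))+90)%180-90],1)
E
python3 - <<'E'
from h import *
t=cv2.imread("pics/top0.png")[:,:,::-1].copy(); s=cv2.imread("pics/side0.png")[:,:,::-1].copy()
for n,im,pts in(("top",t,[(250,228),(230,240),(237,210),(275,200),(382,249),(400,240),(382,197),(378,205),(360,220),(345,230),(322,260),(282,235)]),("side",s,[(320,247),(318,262),(373,234),(365,247),(290,160),(340,270),(265,165)])):
    h=cv2.cvtColor(im,cv2.COLOR_RGB2HSV)
    print(n,[(p,h[p[1],p[0]].tolist()) for p in pts])
a=cv2.resize(t[160:290,210:430],None,fx=3.6,fy=3.6,interpolation=cv2.INTER_CUBIC)
cv2.imwrite("pics/c0.png",a[:,:,::-1])
E
```

```text
top [((250, 228), [78, 9, 136]), ((230, 240), [17, 116, 161]), ((237, 210), [10, 175, 137]), ((275, 200), [13, 177, 75]), ((382, 249), [17, 117, 159]), ((400, 240), [105, 64, 24]), ((382, 197), [21, 190, 158]), ((378, 205), [21, 192, 169]), ((360, 220), [17, 138, 140]), ((345, 230), [14, 178, 90]), ((322, 260), [15, 168, 144]), ((282, 235), [14, 176, 84])]
side [((320, 247), [13, 99, 167]), ((318, 262), [135, 18, 29]), ((373, 234), [17, 141, 119]), ((365, 247), [18, 141, 136]), ((290, 160), [105, 11, 231]), ((340, 270), [15, 115, 167]), ((265, 165), [16, 95, 232])]
```

View pics/c0.png

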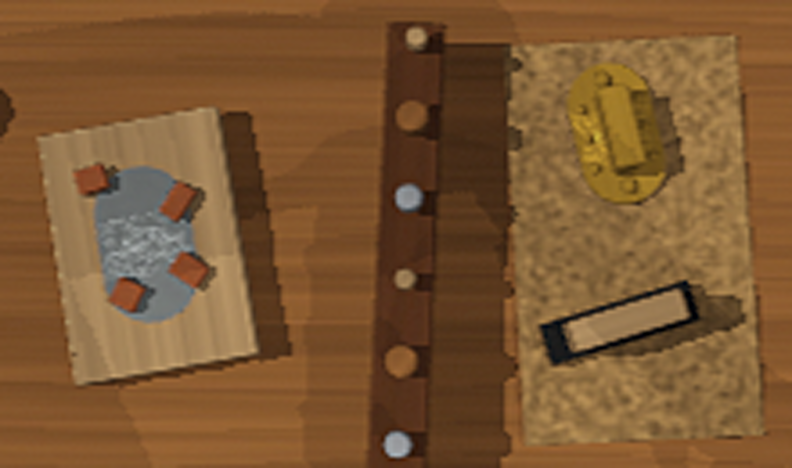

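The enlarged crop shows the plate corners at crop (38,137), (215,108), (258,352) and (77,384), with all four chips on or beside the grey patch. The scraper grip is at about (629,320) and the ornament at about (618,133).

Run:
```python
from h import *
t=cv2.imread("pics/top0.png")[:,:,::-1].copy(); s=cv2.imread("pics/side0.png")[:,:,::-1].copy()
c=lambda L:(np.array(L)+.0)/3.6+[209.6,159.6]
def hand(nm,L,z):
    p=ray("top",c(L),z); (x,y),(a,b),_=r=cv2.minAreaRect((p*1000).astype(np.float32)); q=cv2.boxPoints(r);e=max(q[1]-q[0],q[2]-q[1],key=np.linalg.norm)
    print(nm,np.round([x,y,max(a,b),min(a,b),(np.degrees(np.arctan2(e[1],e[0]))+90)%180-90],1))
hand("plate",[(38,137),(215,108),(258,352),(77,384)],.03)
hand("grip",[(563,328),(685,285),(695,318),(572,350)],.068)
hand("ridge",[(605,90),(635,85),(650,165),(617,170)],.046)
hand("mat",[(508,45),(735,36),(765,432),(527,445)],.004)
print("rack top",ray("top",c([(387,24),(445,24),(368,460),(428,460)]),.07).round(3).tolist())
print("rack bottom",ray("top",[(312,311),(327,311),(318,167),(332,167)],.07).round(3).tolist())
cl=cv2.morphologyEx
k=np.ones((5,5),np.uint8)
m=mask(t,(14,60,120),(22,135,255),(215,185,290,272)); print("plate",rect("top",cl(m,cv2.MORPH_CLOSE,np.ones((9,9),np.uint8)),.03))
m=mask(t,(0,0,60),(179,75,255),(225,195,280,260)); print("seat",rect("top",cl(m,cv2.MORPH_CLOSE,k),.03))
m=mask(t,(19,165,60),(30,255,255),(362,172,402,222)); print("orn(base)",rect("top",m,.008))
m=mask(t,(17,90,120),(19,130,255),(358,236,406,262)); print("grip",rect("top",m,.068))
m=mask(t,(0,0,0),(179,255,60),(356,234,407,264)); print("foot",rect("top",m,.018))
m=mask(t,(4,150,80),(13,255,255),(225,195,280,260))
m=mask(t,(0,165,110),(12,255,255),(225,200,272,252)); nl,_,st,ce=cv2.connectedComponentsWithStats(m)
for i in range(1,nl):
    if st[i,4]>8: print("chip",ray("top",ce[i],.04).round(3),st[i,4])
for nm,p,z in(("jar",(169,186),.085),("mug",(480,222),.085),("spool",(320,139),.06)): print(nm,ray("top",p,z).round(3))
m=mask(s,(8,60,130),(17,140,255),(300,228,337,272)); print("side grip pix",cv2.boundingRect(m))
```

```text
plate [560.1 181.6 179.  129.   10.6]
grip [ 504.5 -154.7   88.4   23.3  -70.4]
ridge [ 642.3 -156.8   57.7   23.4    8.9]
mat [ 568.2 -167.1  290.1  169.6    2.5]
rack top [[0.71, 0.012], [0.711, -0.029], [0.411, 0.023], [0.411, -0.018]]
rack bottom [[0.355, 0.022], [0.355, -0.014], [0.709, 0.009], [0.709, -0.026]]
plate [559.6 182.1 179.  130.1  10.4]
seat [559.6 182.3 111.9  68.3  10.5]
orn(base) [ 644.1 -153.7  103.7   60.5   12. ]
grip [ 506.1 -152.5   76.9   19.8  -73.1]
foot [ 506.  -154.1  110.3   30.2  -72.7]
chip [[0.605 0.221]] 47
chip [[0.589 0.159]] 47
chip [[0.541 0.15 ]] 51
chip [[0.524 0.193]] 48
jar [[0.657 0.376]]
mug [[ 0.571 -0.384]]
spool [[0.783 0.005]]
side grip pix (300, 228, 37, 44)
```

Emit:
step_arm:
  targets: "1 0.678 0.635 0 0 0 0.95;1 0.678 0.635 0 0 0 0.95;1 0.678 0.635 0 0 0 0.95;1 0.678 0.635 0 0 0 0.95;1 0.678 0.635 0 0 0 0.95;1 0.678 0.635 0 0 0 0.95;1 0.678 0.635 0 0 0 0.95;1 0.678 0.635 0 0 0 0.95;1 0.678 0.635 0 0 0 0.95;1 0.678 0.635 0 0 0 0.95"

```text
clock: 0.93
eef_pos: [0.4722, -0.1846, 0.231]
tool_rot: [0.856, 0.517, -0.0, -0.0]
ft_force: [-0.6, -1.0, -0.2]
grip_width: 0.0852
grasp_force: 0.0
```

Emit:
step_arm:
  targets: "1 0.066 0.06 -0.1 0 0 0.995;1 0.066 0.06 -0.1 0 0 0.995;1 0.066 0.06 -0.2 0 0 0.995;1 0.066 0.06 -0.2 0 0 0.995;1 0.066 0.06 -0.2 0 0 0.995;1 0.066 0.06 -0.2 0 0 0.995;1 0.066 0.06 -0.2 0 0 0.995;1 0.066 0.06 -0.2 0 0 0.995;1 0.066 0.06 -0.2 0 0 0.995"

```text
clock: 1.68
eef_pos: [0.5039, -0.1563, 0.1309]
tool_rot: [0.595, 0.804, -0.0, -0.0]
ft_force: [-0.0, 0.3, -0.6]
grip_width: 0.0854
grasp_force: 0.0
```

```bash
cat >> h.py <<'E'
from scipy.spatial.transform import Rotation as R
def st():
    o=bot.get_obs(); r=R.from_quat(o["tool_rot"]).as_matrix()
    print("t",o["clock"],"tcp",o["eef_pos"].round(4),"yaw_y",np.degrees(np.arctan2(r[1,1],r[0,1])).round(2),"tilt",r[:2,2].round(4),"q",o["joint_pos"].round(2),"w",round(o["grip_width"],4),"f",o["ft_force"].round(1),"v",np.abs(o["joint_vel"]).max().round(3))
E
python3 -c "
from h import *
st()"
```

```text
t 1.6833 tcp [ 0.5039 -0.1563  0.1309] yaw_y 16.99 tilt [-0.0009  0.0003] q [-0.3   0.36 -0.1   1.11  0.    0.97] w 0.0854 f [-0.   0.3 -0.6] v 0.006
```

Emit:
step_arm:
  targets: "1 0.004 0.005 -0.07 0 0 0;1 0.004 0.005 -0.13 0 0 0;1 0.004 0.005 -0.17 0 0 0;1 0.004 0.005 -0.192 0 0 0;1 0.004 0.005 -0.192 0 0 0;-1 0.004 0.005 -0.192 0 0 0;-1 0.004 0.005 -0.192 0 0 0;-1 0.004 0.005 -0.192 0 0 0;-1 0.004 0.005 -0.192 0 0 0;-1 0.004 0.005 -0.192 0 0 0"

```text
clock: 2.52
eef_pos: [0.507, -0.1542, 0.0363]
tool_rot: [0.595, 0.804, 0.0, 0.001]
ft_force: [-0.0, -0.5, -0.6]
grip_width: 0.0255
grasp_force: 0.0
```

Emit:
step_arm:
  targets: "-1 0 0 0 0 0 0;-1 0 0 0 0 0 0;-1 0 0 0 0 0 0;-1 0 0 0 0 0 0"

```text
clock: 2.85
eef_pos: [0.5069, -0.1541, 0.0363]
tool_rot: [0.595, 0.804, 0.0, 0.001]
ft_force: [0.1, 0.8, 5.2]
grip_width: 0.0216
grasp_force: 60.1
```

```bash
python3 -c "
from h import *
st()"
```

```text
t 2.85 tcp [ 0.5069 -0.1541  0.0363] yaw_y 17.04 tilt [ 0.0017 -0.0005] q [-0.3   0.46 -0.22  0.89 -0.    0.98] w 0.0216 f [0.1 0.8 5.2] v 0.002
```

Emit:
step_arm:
  targets: "-1 0 0 0.05 0 0 0;-1 0 0 0.13 0 0 0;-1 0 0 0.21 0 0 0;-1 0 0 0.27 0 0 0;-1 -0.005 0.05 0.27 0 0 0;-1 -0.01 0.12 0.27 0 0 -0.05;-1 -0.015 0.2 0.27 0 0 -0.08;-1 -0.02 0.28 0.27 0 0 -0.1;-1 -0.025 0.36 0.27 0 0 -0.12;-1 -0.03 0.44 0.27 0 0 -0.144"

```text
clock: 3.68
eef_pos: [0.4902, 0.0676, 0.1698]
tool_rot: [0.64, 0.769, -0.0, -0.0]
ft_force: [0.7, 0.0, -2.1]
grip_width: 0.0217
grasp_force: 59.5
```

Emit:
step_arm:
  targets: "-1 -0.005 0.07 0 0 0 0;-1 -0.01 0.14 0 0 0 0;-1 -0.016 0.19 0 0 0 0;-1 -0.016 0.204 0 0 0 0;-1 -0.016 0.204 0 0 0 0;-1 -0.016 0.204 0 0 0 0"

```text
clock: 4.18
eef_pos: [0.4828, 0.1677, 0.1697]
tool_rot: [0.639, 0.769, -0.001, -0.0]
ft_force: [0.7, -1.0, -1.4]
grip_width: 0.0215
grasp_force: 59.5
```

Run:
```python
from h import *
st()
a=bot.camera("side")[90:260,200:420]; b=bot.camera("top")[165:295,200:350]
a=cv2.resize(a,(520,402),interpolation=cv2.INTER_CUBIC);b=cv2.resize(b,(280,243)); c=np.zeros((402,800,3),np.uint8); c[:,:520]=a; c[:243,520:]=b
cv2.imwrite("pics/c1.png",c[:,:,::-1])
```

```text
t 4.1833 tcp [0.4828 0.1677 0.1697] yaw_y 10.62 tilt [-0.0011 -0.0012] q [ 0.33  0.3  -0.08  1.19 -0.    1.72] w 0.0215 f [ 0.7 -1.  -1.4] v 0.032
```

View pics/c1.png

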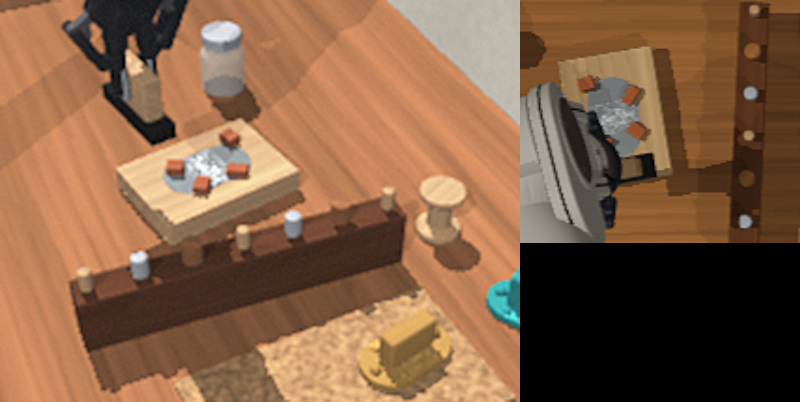

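The side view shows the scraper held level above the near end of the plate, at crop (140,105). All four chips are ahead of it on the patch.

Emit:
step_arm:
  targets: "-1 0 0 -0.07 0 0 0;-1 0 0 -0.14 0 0 0;-1 0 0 -0.18 0 0 0;-1 0 0 -0.2 0 0 0;-1 0 0 -0.205 0 0 0;-1 0 0 -0.207 0 0 0;-1 0 0 -0.207 0 0 0;-1 0 0 -0.207 0 0 0"

```text
clock: 4.95
eef_pos: [0.4848, 0.1683, 0.0685]
tool_rot: [0.639, 0.769, 0.001, 0.001]
ft_force: [-0.0, 0.2, -1.0]
grip_width: 0.0213
grasp_force: 59.1
```

```bash
python3 -c "
from h import *
st()"
```

```text
t 4.95 tcp [0.4848 0.1683 0.0685] yaw_y 10.54 tilt [0.0032 0.0011] q [ 0.33  0.39 -0.23  0.94 -0.    1.72] w 0.0213 f [-0.   0.2 -1. ] v 0.005
```

Emit:
step_arm:
  targets: "-1 0 0 -0.004 0 0 0;-1 0 0 -0.008 0 0 0;-1 0 0 -0.0105 0 0 0;-1 0 0 -0.0105 0 0 0;-1 0 0 -0.0105 0 0 0"

```text
clock: 5.37
eef_pos: [0.4837, 0.1684, 0.0623]
tool_rot: [0.639, 0.769, 0.001, 0.0]
ft_force: [-1.0, 0.2, 3.6]
grip_width: 0.0213
grasp_force: 60.0
```

```bash
python3 -c "
from h import *
st()"
```

```text
t 5.3667 tcp [0.4837 0.1684 0.0623] yaw_y 10.58 tilt [0.0013 0.0004] q [ 0.33  0.4  -0.24  0.93 -0.    1.72] w 0.0213 f [-1.   0.2  3.6] v 0.001
```

Emit:
step_arm:
  targets: "-1 0.01 0.0018 0.0005 0 0 0;-1 0.026 0.0048 0.0005 0 0 0;-1 0.042 0.0078 0.0005 0 0 0;-1 0.058 0.0107 0.0005 0 0 0;-1 0.074 0.0137 0.0005 0 0 0;-1 0.09 0.0167 0.0005 0 0 0;-1 0.106 0.0196 0.0005 0 0 0;-1 0.122 0.0226 0.0005 0 0 0;-1 0.138 0.0256 0.0005 0 0 0;-1 0.15 0.0278 0.0005 0 0 0"

```text
clock: 6.2
eef_pos: [0.5566, 0.1818, 0.0623]
tool_rot: [0.639, 0.769, -0.001, -0.001]
ft_force: [-7.6, -1.8, 9.0]
grip_width: 0.0211
grasp_force: 61.0
```

Run:
```python
from h import *
st()
a=bot.camera("side")[90:260,200:420]
cv2.imwrite("pics/c2.png",cv2.resize(a,(520,402),interpolation=cv2.INTER_CUBIC)[:,:,::-1])
```

```text
t 6.2 tcp [0.5566 0.1818 0.0623] yaw_y 10.59 tilt [-0.0038 -0.0007] q [ 0.32  0.53 -0.02  1.02  0.    1.7 ] w 0.0211 f [-7.6 -1.8  9. ] v 0.213
```

View pics/c2.png

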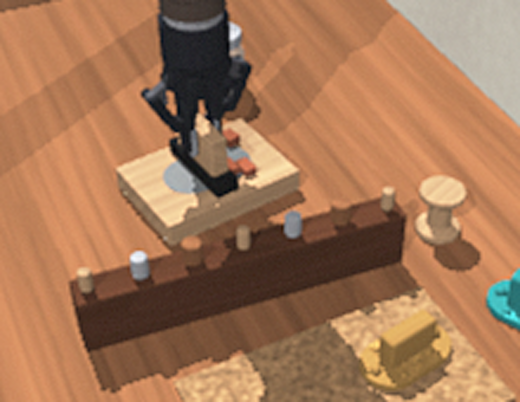

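The scraper is mid-plate at crop (205,165), pushing the chips ahead of it, and the swept area behind it is clean.

Emit:
step_arm:
  targets: "-1 0.016 0.003 0.0005 0 0 0;-1 0.032 0.006 0.0005 0 0 0;-1 0.048 0.0089 0.0005 0 0 0;-1 0.064 0.0119 0.0005 0 0 0;-1 0.08 0.0148 0.0005 0 0 0;-1 0.096 0.0178 0.0005 0 0 0;-1 0.112 0.0207 0.0005 0 0 0;-1 0.128 0.0237 0.0005 0 0 0;-1 0.144 0.0267 0.0005 0 0 0;-1 0.16 0.0296 0.0005 0 0 0"

```text
clock: 7.08
eef_pos: [0.637, 0.1966, 0.0623]
tool_rot: [0.639, 0.769, -0.001, -0.001]
ft_force: [-4.2, -0.7, 4.9]
grip_width: 0.0211
grasp_force: 60.5
```

Emit:
step_arm:
  targets: "-1 0.016 0.003 0.001 0 0 0;-1 0.032 0.006 0.001 0 0 0;-1 0.048 0.009 0.001 0 0 0;-1 0.06 0.011 0.001 0 0 0;-1 0.06 0.011 0.001 0 0 0;-1 0.06 0.011 0.001 0 0 0"

```text
clock: 7.58
eef_pos: [0.6681, 0.2022, 0.0616]
tool_rot: [0.639, 0.769, -0.0, -0.0]
ft_force: [0.2, -0.4, -2.3]
grip_width: 0.0213
grasp_force: 59.2
```

Run:
```python
from h import *
st()
a=bot.camera("side")[90:260,200:420]
cv2.imwrite("pics/c3.png",cv2.resize(a,(520,402),interpolation=cv2.INTER_CUBIC)[:,:,::-1])
```

```text
t 7.5833 tcp [0.6681 0.2022 0.0616] yaw_y 10.57 tilt [-0.0009 -0.0003] q [0.29 0.74 0.36 1.19 0.   1.68] w 0.0213 f [ 0.2 -0.4 -2.3] v 0.019
```

View pics/c3.png

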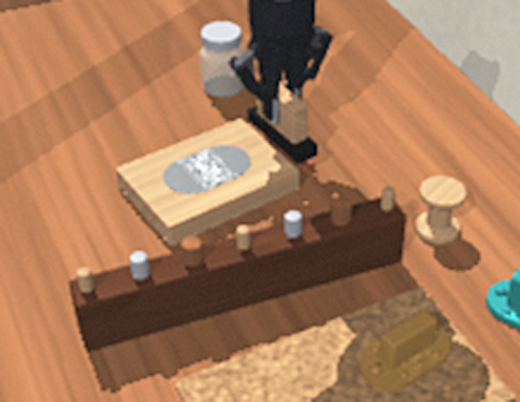

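The plate top is clear and the patch at crop (205,168) is bare. The scraper hangs past the far edge at (285,130).

Emit:
step_arm:
  targets: "-1 0 0 0.05 0 0 0;-1 0 0 0.13 0 0 0;-1 0 0 0.2 0 0 0;-1 0 0 0.23 0 0 0;-1 -0.03 -0.05 0.23 0 0 0;-1 -0.06 -0.12 0.23 0 0 0;-1 -0.09 -0.19 0.23 0 0 0;-1 -0.12 -0.26 0.23 0 0 0;-1 -0.15 -0.33 0.23 0 0 0;-1 -0.18 -0.4 0.23 0 0 0"

```text
clock: 8.47
eef_pos: [0.5766, 0.001, 0.1775]
tool_rot: [0.639, 0.769, -0.0, -0.0]
ft_force: [0.8, -0.3, -1.0]
grip_width: 0.0212
grasp_force: 59.8
```

Emit:
step_arm:
  targets: "-1 -0.03 -0.07 0 0 0 0;-1 -0.06 -0.14 0 0 0 0;-1 -0.09 -0.21 0 0 0 0;-1 -0.12 -0.27 0 0 0 0;-1 -0.142 -0.31 0 0 0 0;-1 -0.142 -0.31 0 0 0 0;-1 -0.142 -0.31 -0.06 0 0 0;-1 -0.142 -0.31 -0.13 0 0 0;-1 -0.142 -0.31 -0.19 0 0 0;-1 -0.142 -0.31 -0.22 0 0 0"

```text
clock: 9.3
eef_pos: [0.5044, -0.1515, 0.0639]
tool_rot: [0.639, 0.769, -0.001, -0.003]
ft_force: [-1.3, 0.8, -1.7]
grip_width: 0.0216
grasp_force: 59.6
```

Run:
```python
from h import *
st()
t=bot.camera("top"); cv2.imwrite("pics/t1.png",t[:,:,::-1])
```

```text
t 9.3 tcp [ 0.5044 -0.1515  0.0639] yaw_y 10.58 tilt [-0.0053  0.0019] q [-0.29  0.43 -0.19  0.96  0.    1.09] w 0.0216 f [-1.3  0.8 -1.7] v 0.377
```

Emit:
step_arm:
  targets: "-1 0 0 -0.02 0 0 0;-1 0 0 -0.035 0 0 0;-1 0 0 -0.045 0 0 0;-1 0 0 -0.05 0 0 0;-1 0 0 -0.05 0 0 0;-1 0 0 -0.05 0 0 0"

```text
clock: 9.85
eef_pos: [0.5078, -0.1528, 0.0432]
tool_rot: [0.639, 0.769, 0.0, 0.001]
ft_force: [0.0, 0.2, -1.6]
grip_width: 0.0214
grasp_force: 59.8
```

Emit:
step_arm:
  targets: "-1 0 0 -0.005 0 0 0;-1 0 0 -0.01 0 0 0;-1 0 0 -0.0135 0 0 0;-1 0 0 -0.0135 0 0 0;-1 0 0 -0.0135 0 0 0"

```text
clock: 10.27
eef_pos: [0.5076, -0.1528, 0.0363]
tool_rot: [0.639, 0.769, 0.0, 0.0]
ft_force: [-0.3, 0.7, 2.4]
grip_width: 0.0208
grasp_force: 60.3
```

Contact; releasing, then rising.

Emit:
step_arm:
  targets: "-0.2 0 0 0 0 0 0;0.5 0 0 0 0 0 0;1 0 0 0 0 0 0;1 0 0 0 0 0 0;1 0 0 0 0 0 0;1 0 0 0.04 0 0 0;1 0 0 0.1 0 0 0;1 0 0 0.18 0 0 0;1 0 0 0.25 0 0 0;1 0 0 0.25 0 0 0"

```text
clock: 11.1
eef_pos: [0.5118, -0.1541, 0.1686]
tool_rot: [0.639, 0.769, 0.003, 0.006]
ft_force: [1.7, 0.2, 0.7]
grip_width: 0.0854
grasp_force: 0.0
```

Run:
```python
from h import *
st()
t=bot.camera("top"); s=bot.camera("side")
cv2.imwrite("pics/c4.png",np.hstack([cv2.resize(t[110:290,200:440],(400,300)),cv2.resize(s[90:330,180:500],(400,300))])[:,:,::-1])
```

```text
t 11.1 tcp [ 0.5118 -0.1541  0.1686] yaw_y 10.57 tilt [ 0.0133 -0.004 ] q [-0.29  0.33 -0.04  1.19 -0.    1.09] w 0.0854 f [1.7 0.2 0.7] v 0.113
```

View pics/c4.png

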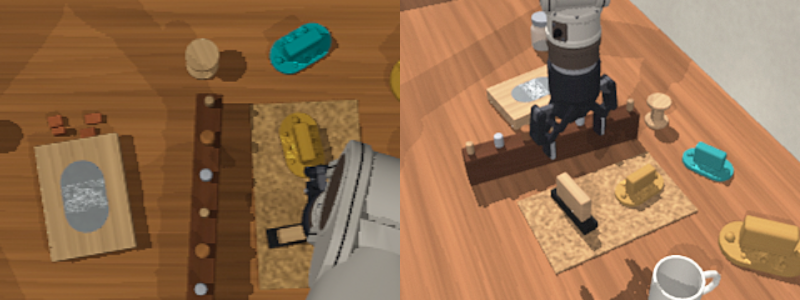

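Top view: the plate at crop (85,195) is clear and all four chips lie on the bench beyond its far edge at (55–95,115–130). The scraper stands upright on the mat (side crop (573,200)), with the ornament at (640,187).

Emit:
step_arm:
  targets: "1 0.05 0 0 0 0 1;1 0.1 0 0 0 0 1;1 0.15 0 0 0 0 1;1 0.2 0 0 0 0 1;1 0.25 0 0 0 0 1;1 0.27 0 0 0 0 1;1 0.27 0 0 0 0 1;1 0.27 0 0 0 0 1"

```text
clock: 11.87
eef_pos: [0.6416, -0.1522, 0.1575]
tool_rot: [0.295, 0.955, -0.0, -0.002]
ft_force: [-0.1, -0.7, 0.9]
grip_width: 0.0852
grasp_force: 0.0
```

Emit:
step_arm:
  targets: "1 0 0 0 0 0 1;1 0 0 0 0 0 1;1 0 0 0 0 0 1;1 0 0 0 0 0 1;1 0 0 0 0 0 1;1 0 0 0 0 0 1;1 0 0 0 0 0 1;1 0 0 0 0 0 1;1 0 0 0 0 0 1"

```text
clock: 12.62
eef_pos: [0.6413, -0.1526, 0.1596]
tool_rot: [-0.091, 0.996, 0.0, -0.001]
ft_force: [0.3, 0.2, 0.6]
grip_width: 0.0853
grasp_force: 0.0
```

Run:
```python
from h import *
st()
s=cv2.imread("pics/side0.png")[:,:,::-1].copy()
s=bot.camera("side")
# outline of ornament in the side view: extreme columns/rows
m=mask(s,(15,120,60),(30,255,255),(340,205,400,268))
cv2.imwrite("pics/o.png",np.hstack([cv2.resize(s[200:275,335:410],(400,400),interpolation=cv2.INTER_CUBIC)[:,:,::-1],cv2.cvtColor(cv2.resize(m[200:275,335:410],(400,400)),cv2.COLOR_GRAY2BGR)]))
```

```text
t 12.6167 tcp [ 0.6413 -0.1526  0.1596] yaw_y 100.45 tilt [-0.0022  0.0005] q [-0.23  0.6   0.36  1.34 -0.   -0.42] w 0.0853 f [0.3 0.2 0.6] v 0.008
```

View pics/o.png

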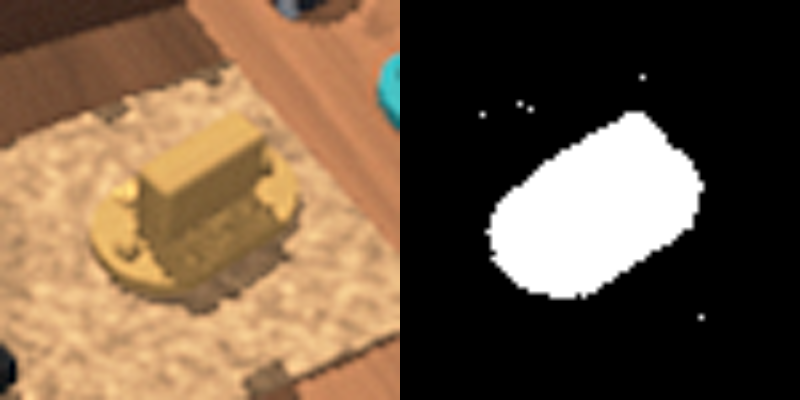

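The ornament is unobstructed. Its ridge top face has crop corners (137,172), (163,190), (265,138) and (238,113).

Run:
```python
from h import *
p=ray("side",np.array([(137,172),(163,190),(265,138),(238,113)])/5.333+[334.6,199.6],.05)
print(p.round(4).tolist(),p.mean(0).round(4)); d=p[2]-p[1]; e=p[3]-p[0]; print(np.degrees(np.arctan2(d[1],d[0])),np.degrees(np.arctan2(e[1],e[0])),np.linalg.norm(d),np.linalg.norm(e))
p=ray("top",(np.array([(605,90),(635,85),(650,165),(617,170)]))/3.6+[209.6,159.6],.05);print(p.mean(0))
```

```text
[[0.6153, -0.1531], [0.6206, -0.1667], [0.6759, -0.1585], [0.6727, -0.1406]] [ 0.6461 -0.1547]
8.508081541367037 12.307728735939618 0.05590576534804275 0.0587048609373487
[ 0.64155615 -0.15631512]
```

Emit:
step_arm:
  targets: "1 0.005 -0.005 -0.06 0 0 0.012;1 0.005 -0.005 -0.13 0 0 0.012;1 0.005 -0.005 -0.2 0 0 0.012;1 0.005 -0.005 -0.25 0 0 0.012;1 0.005 -0.005 -0.268 0 0 0.012;1 0.005 -0.005 -0.268 0 0 0.012;1 0.005 -0.005 -0.268 0 0 0.012;1 0.005 -0.005 -0.268 0 0 0.012"

```text
clock: 13.33
eef_pos: [0.6465, -0.1556, 0.0292]
tool_rot: [-0.097, 0.995, -0.001, 0.002]
ft_force: [0.1, -0.3, 0.7]
grip_width: 0.0853
grasp_force: 0.0
```

Emit:
step_arm:
  targets: "1 -0.004 0 -0.015 0 0 0;1 -0.004 0 -0.015 0 0 0;-1 -0.004 0 -0.015 0 0 0;-1 -0.004 0 -0.015 0 0 0;-1 -0.004 0 -0.015 0 0 0;-1 -0.004 0 -0.015 0 0 0;-1 -0.004 0 -0.015 0 0 0;-1 -0.004 0 -0.015 0 0 0;-1 -0.004 0 -0.015 0 0 0;-1 -0.004 0 -0.015 0 0 0"

```text
clock: 14.17
eef_pos: [0.6431, -0.1552, 0.0197]
tool_rot: [-0.097, 0.995, 0.0, 0.0]
ft_force: [0.4, -0.1, 2.6]
grip_width: 0.0213
grasp_force: 61.5
```

```bash
python3 -c "
from h import *
st()"
```

```text
t 14.1667 tcp [ 0.6431 -0.1552  0.0197] yaw_y 101.11 tilt [0.0009 0.0001] q [-0.24  0.71  0.17  1.04  0.   -0.43] w 0.0213 f [ 0.4 -0.1  2.6] v 0.003
```

Emit:
step_arm:
  targets: "-1 0 0 0.04 0 0 0;-1 0 0 0.11 0 0 0;-1 0 0 0.19 0 0 0;-1 0 0 0.26 0 0 0;-1 0 0 0.29 0 0 0;-1 -0.01 0.04 0.29 0 0 0;-1 -0.03 0.1 0.29 0 0 0;-1 -0.045 0.17 0.29 0 0 0;-1 -0.06 0.24 0.29 0 0 0;-1 -0.08 0.31 0.29 0 0 -0.013"

```text
clock: 15.0
eef_pos: [0.6016, 0.0008, 0.163]
tool_rot: [-0.091, 0.996, 0.0, -0.001]
ft_force: [0.3, -0.2, -3.4]
grip_width: 0.0214
grasp_force: 60.9
```

Emit:
step_arm:
  targets: "-1 -0.018 0.07 0 0 0 0;-1 -0.036 0.14 0 0 0 0;-1 -0.054 0.21 0 0 0 0;-1 -0.07 0.28 0 0 0 0;-1 -0.08 0.33 0 0 0 0;-1 -0.086 0.364 0 0 0 0;-1 -0.086 0.364 0 0 0 0;-1 -0.086 0.364 0 0 0 0;-1 -0.086 0.364 0 0 0 0"

```text
clock: 15.75
eef_pos: [0.5593, 0.1812, 0.1635]
tool_rot: [-0.092, 0.996, -0.001, -0.001]
ft_force: [0.4, -0.3, -3.1]
grip_width: 0.021
grasp_force: 60.8
```

```bash
python3 -c "
from h import *
st()"
```

```text
t 15.75 tcp [0.5593 0.1812 0.1635] yaw_y 100.52 tilt [-0.0015 -0.0012] q [ 0.31  0.45  0.13  1.25 -0.    0.13] w 0.021 f [ 0.4 -0.3 -3.1] v 0.022
```

Emit:
step_arm:
  targets: "-1 0.001 0.001 -0.05 0 0 0;-1 0.001 0.001 -0.1 0 0 0;-1 0.001 0.001 -0.14 0 0 0;-1 0.001 0.001 -0.165 0 0 0;-1 0.001 0.001 -0.177 0 0 0;-1 0.001 0.001 -0.177 0 0 0;-1 0.001 0.001 -0.177 0 0 0;-1 0.001 0.001 -0.177 0 0 0"

```text
clock: 16.42
eef_pos: [0.5614, 0.182, 0.077]
tool_rot: [-0.091, 0.996, 0.0, 0.001]
ft_force: [0.7, -0.2, -4.1]
grip_width: 0.0208
grasp_force: 60.8
```

Run:
```python
from h import *
st()
s=bot.camera("side");t=bot.camera("top")
cv2.imwrite("pics/s5.png",s[:,:,::-1])
cv2.imwrite("pics/c5.png",np.hstack([cv2.resize(s[120:210,235:345],(489,400),interpolation=cv2.INTER_CUBIC),cv2.resize(t[175:280,212:290],(297,400),interpolation=cv2.INTER_CUBIC)])[:,:,::-1])
```

```text
t 16.4167 tcp [0.5614 0.182  0.077 ] yaw_y 100.48 tilt [0.0022 0.0006] q [ 0.31  0.52  0.    1.05 -0.    0.13] w 0.0208 f [ 0.7 -0.2 -4.1] v 0.007
```

View pics/c5.png

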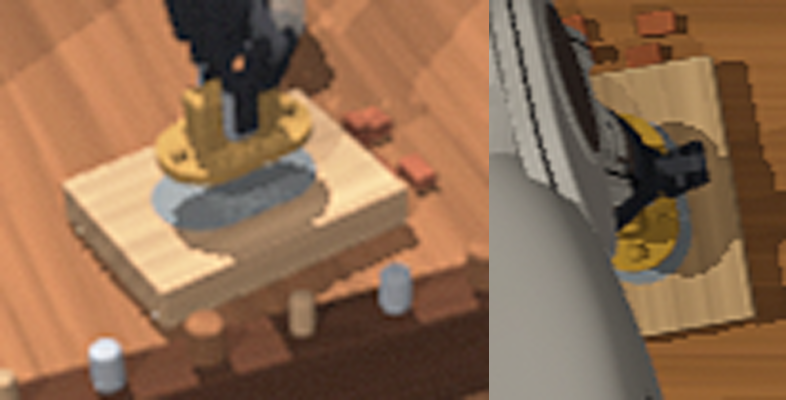

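Side view: the ornament hovers level over the patch at crop (235,145). Two chips are visible on the bench beyond the plate. Top view shows the ornament outline over the patch. Next I check its offset along the length.

Run:
```python
from h import *
s=cv2.imread("pics/s5.png")[:,:,::-1].copy()
zb=.077-.0157; a=np.radians(10.5); u=np.array([np.cos(a),np.sin(a)]); v=np.array([-u[1],u[0]])
for lo in((18,150,70),(17,130,90)):
    m=mask(s,lo,(28,255,255),(262,130,312,165)); n,l,stt,_=cv2.connectedComponentsWithStats(m); i=1+stt[1:,4].argmax()
    ys,xs=np.nonzero(l==i); px=np.c_[xs,ys]
    A=(ray("side",px,zb+.008)-[.5614,.182]); B=(ray("side",px,zb)-[.5614,.182])
    print(stt[i],"u max(top)",(A@u).max().round(4),"min top",(A@u).min().round(4),"min(bottom)",(B@u).min().round(4),"v min bottom",(B@v).min().round(4))
# seat estimate from side picture at start
s0=cv2.imread("pics/side0.png")[:,:,::-1].copy()
m=mask(s0,(0,0,90),(179,60,255),(255,140,325,190)); print("seat side",rect("side",cv2.morphologyEx(m,cv2.MORPH_CLOSE,np.ones((5,5),np.uint8)),.03))
t=cv2.imread("pics/t1.png")[:,:,::-1].copy()
m=mask(t,(0,0,60),(179,75,255),(225,195,280,260)); print("seat top",rect("top",cv2.morphologyEx(m,cv2.MORPH_CLOSE,np.ones((5,5),np.uint8)),.03))
```

```text
[284 147   1   2   2] u max(top) 0.0037 min top 0.0013 min(bottom) 0.0065 v min bottom 0.0214
[270 138  35  23 433] u max(top) 0.0552 min top -0.0487 min(bottom) -0.0441 v min bottom -0.0269
seat side [564.7 183.5 110.1  67.4  16.6]
seat top [559.8 182.4 112.3  68.3  10.5]
```

Run:
```python
from h import *
c=cv2.imread("pics/c3.png")[:,:,::-1].copy()
m=mask(c,(0,0,90),(179,55,255),(155,138,258,200)); m=cv2.morphologyEx(m,cv2.MORPH_CLOSE,np.ones((9,9),np.uint8))
k=max(cv2.findContours(m,cv2.RETR_EXTERNAL,cv2.CHAIN_APPROX_NONE)[0],key=cv2.contourArea)[:,0]
p=ray("side",(k+.5)/2.3640+[199.5,89.5],.03); (x,y),sz,an=r=cv2.minAreaRect((p*1000).astype(np.float32)); print(r)
a=np.radians(10.5); u=np.array([np.cos(a),np.sin(a)]); v=np.array([-u[1],u[0]])
d=p-[.56,.182]; print("u",(d@u).min(),(d@u).max(),"v",(d@v).min(),(d@v).max())
```

```text
((564.3007202148438, 184.10812377929688), (111.20560455322266, 69.59288024902344), 10.146472930908203)
u -0.050966477854629925 0.06021496427003231 v -0.033530035875509165 0.03620838196004241
```

Emit:
step_arm:
  targets: "-1 0 0 -0.012 0 0 0;-1 0 0 -0.022 0 0 0;-1 0 0 -0.032 0 0 0;-1 0 0 -0.038 0 0 0;-1 0 0 -0.04 0 0 0;-1 0 0 -0.04 0 0 0;-1 0 0 -0.04 0 0 0;-1 0 0 -0.04 0 0 0"

```text
clock: 17.18
eef_pos: [0.5604, 0.1824, 0.056]
tool_rot: [-0.092, 0.996, 0.0, 0.0]
ft_force: [-0.0, -0.3, -3.1]
grip_width: 0.0209
grasp_force: 60.8
```

Run:
```python
from h import *
st(); T=bot.get_obs()["eef_pos"]; zb=T[2]-.0157; print("underside",zb)
a=np.radians(10.5); u=np.array([np.cos(a),np.sin(a)]); v=np.array([-u[1],u[0]])
s=bot.camera("side");t=bot.camera("top")
def ext(n,im,lo,box):
    m=mask(im,lo,(30,255,255),box); _,l,q,_=cv2.connectedComponentsWithStats(m); i=1+q[1:,4].argmax(); ys,xs=np.nonzero(l==i)
    A=ray(n,np.c_[xs,ys],zb+.008)-[.56,.182]; B=ray(n,np.c_[xs,ys],zb)-[.56,.182]
    print(n,q[i],"u",(A@u).min().round(4),(A@u).max().round(4),"v",(A@v).min().round(4),"v bottom",(B@v).min().round(4))
ext("side",s,(17,130,60),(262,130,315,172)); ext("side",s,(17,120,90),(262,130,315,172)); ext("top",t,(19,165,60),(232,200,272,258)); ext("top",t,(19,150,40),(232,200,272,258))
cv2.imwrite("pics/c6.png",np.hstack([cv2.resize(s[120:210,235:345],(489,400),interpolation=cv2.INTER_CUBIC),cv2.resize(t[175:280,212:290],(297,400),interpolation=cv2.INTER_CUBIC)])[:,:,::-1])
```

```text
t 17.1833 tcp [0.5604 0.1824 0.056 ] yaw_y 100.52 tilt [0.0004 0.0001] q [ 0.31  0.54 -0.02  1.01 -0.    0.13] w 0.0209 f [-0.  -0.3 -3.1] v 0.003
underside 0.04026025430989822
side [271 144  34  23 429] u -0.0485 0.0562 v -0.0358 v bottom -0.0271
side [270 144  35  24 441] u -0.0486 0.0562 v -0.0362 v bottom -0.0275
top [246 228  17  19 206] u -0.0496 -0.0068 v -0.0292 v bottom -0.0283
top [246 228  17  19 212] u -0.0496 -0.0068 v -0.0292 v bottom -0.0283
```

View pics/c6.png

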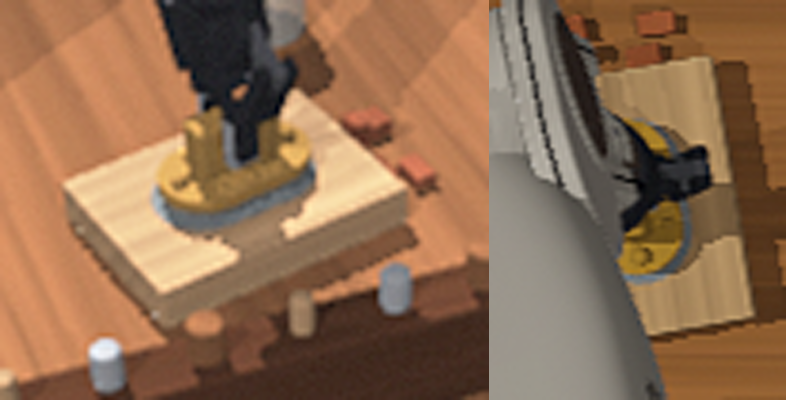

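The ornament sits level about 10 mm above the patch, centred within about 1 mm in both views and turned to match.

```bash
python3 -c "
from h import *
st(); print(bot.job_done())"
```

```text
t 17.2833 tcp [0.5605 0.1824 0.0561] yaw_y 100.53 tilt [0.0006 0.0002] q [ 0.31  0.54 -0.02  1.01  0.    0.13] w 0.021 f [ 0.7  0.2 -3.1] v 0.001
the job is handed in; nothing more can be done
None
```

Job handed in at 17.3 s: all four chips are off the plate and on the bench, the scraper stands on the mat, and the brass ornament is held still and level about 10 mm above the seat, centred within about 1 mm and turned to match.

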